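Unpack the stone parapet and hold it up level

ROBOT

A 6-joint arm with a two-finger parallel gripper is mounted at the origin on the work surface. World frame = base frame: x ahead of the robot, y to its left, z up, the work surface at z = 0. Lengths are in m, angles in rad, forces in N, time in s.
With the tool pointing down it reaches from about 0.325 to 0.775 m from the base axis. Payload 5.5 kg.
Tool frame: the origin (TCP) lies on the mounting face of the last link; the fingertips stand 173 mm ahead of it and the grasp point (between the pads) lies 155 mm ahead of it; z points along the fingers, x is the direction in which the jaws open and shut, and the axes are right-handed (so a half turn about z gives the same grasp; the last joint's range is limited). The gripper opens to 85 mm and grips with 20 to 120 N. Pads are 22 mm wide; open, the fingers measure 114 mm over their backs; the gripper's body (76 mm by 85 mm) begins 54 mm behind the grasp point. The pads swing forward as they close: fully open they stand 13 mm farther back than shut.
Start: joints at [-1.182, 0.091, 1.231, -0, 1.82, -0.057], TCP at [0.259, -0.541, 0.405] pointing down, gripper open.
Joint ranges: [-2.87, 2.87], [-0.86, 2.18], [0.17, 2.46], [-1.51, 4.65], [0.06, 2.69], [-2.65, 2.65]. Speed limits (rad/s): [2.57, 2.57, 3.01, 3.14, 3.14, 3.14].

INTERFACE

Orientations are given as a unit quaternion [x, y, z, w].
In Python, from cell import arm, set_gripper, kin, sensors, vision, job gives the robot as it stands. Calls block until the motion is done:
- arm.move_ptp(position, orientation): joint-space move of the TCP to a pose.
- arm.move_linear(position, ori=None, max_speed=0.15, guard=None): straight line of the TCP; ori=None keeps the orientation; max_speed is the mean speed in m/s. With guard (N) it stops when the force on the tool has changed by that much, and returns True; else False.
- arm.set_joints(angles): joint-space move.
- set_gripper(opening, f_grip=None): opening from 0.0 (shut) to 1.0 (fully open); f_grip is the grip in N (None keeps the last); returns when the fingers have stopped.
- arm.pause(seconds).
- kin.inverse_kinematics(position, orientation): joint angles nearest the present ones, or None.
- sensors.sense(): the state.
- vision.snapshot(name): name is "scene" or "top" or "wrist"; returns the picture (384x512x3 uint8, red, green, blue); there is no depth.
- vision.camera_info(name): a dict with "K" (3x3 intrinsics, pixels), "origin" and "orientation" of the camera in the world; the wrist camera has in their place "tool_from_camera" (4x4, takes a point from camera to tool coordinates, whose origin is the TCP and whose axes are the tool frame's). Camera axes: x right, y up, looking along -z (the intrinsics and any distortion apply to the point x, -y, -z); pixel columns grow to the right and rows downward; lengths in m; the calibration is good to about 2 mm. A picture is of the moment at which its call begins: read the wrist's pose just before it. camera_info takes no time and is no camera call.
A pose or a line that the arm cannot do raises arm.PlanningError and nothing moves.
- job.hand_in(): hands the job in, once; it reports no verdict.
The state is a dict: "time": time; "qpos": joint angles; "qvel": joint speeds; "joint_efforts": joint torques, N m; "tcp_pos": TCP position; "ee_rot": TCP orientation; "wrist_force": force on the tool from outside, world axes, zero at the start; "torque": the same for the moment, N m; "grip_width": opening from 0.0 (shut) to 1.0 (fully open).
Only numpy, scipy, OpenCV 4.12 (cv2) and the standard library are available. Lean on these libraries where they do the work, as an engineer would, in place of code of your own. Each camera call takes 0.05 s, during which the arm holds its last target. There are 200 camera calls.

TASK

Fold both flaps of the carton back well past upright, and only then grip the stone parapet that stands inside and lift it straight up out of the carton. Finish while holding it in the gripper, level and still in the air over the carton, its underside about 10 cm above the carton's rim and touching nothing else: do not put it down or let go. Leave the flaps folded back, the small spare block in the carton, and everything else on the table where it is.

Things in the scene. Friction and masses are not known exactly. Their poses are not given: they have to be found in the camera images.
- carton: open-topped brown cardboard carton, fixed to the table. Outer size 210 mm along its x, 240 mm along its y, walls 120 mm high and 5 mm thick; inside on its floor is a cork pad whose top is 20 mm above the table. Origin: centre of its underside, on the table. Its x axis runs along the flap hinges. It has flaps only on the +y and -y walls
- flap_left (a joint): swing of the left flap, hinged on the carton's +y rim: 0 = shut, 1.57 = upright, 2.3 = fully back. Starts ajar at 0.6 to 1.05. Under 1 N at its free edge moves it; it stays where left. Panel 204 mm along the hinge, 85 mm hinge to free edge, 4 mm thick. A tool inside, below the free edge, can lead it up and over along its arc (pushing level at the edge, towards the hinge, jams it).
- flap_left_hinge (a point): middle of the left flap's hinge line (its line runs along the carton's x), at the top of the +y wall, 120 mm from the carton's centre and 122 mm above the table. Its z axis is the normal of the panel's upper face
- flap_left_edge (a point): middle of the left flap's free edge, 85 mm from the hinge; moves with the flap
- flap_right (a joint): swing of the right flap, hinged on the carton's -y rim: 0 = shut, 1.57 = upright, 2.3 = fully back. Starts ajar at 0.6 to 1.05. Under 1 N at its free edge moves it; it stays where left. Panel 204 mm along the hinge, 85 mm hinge to free edge, 4 mm thick. A tool inside, below the free edge, can lead it up and over along its arc (pushing level at the edge, towards the hinge, jams it).
- flap_right_hinge (a point): middle of the right flap's hinge line (its line runs along the carton's x), at the top of the -y wall, 120 mm from the carton's centre and 122 mm above the table. Its z axis is the normal of the panel's upper face
- flap_right_edge (a point): middle of the right flap's free edge, 85 mm from the hinge; moves with the flap
- parapet: pale stone model parapet (castle wall section) standing on the cork pad inside the carton, 0.4 to 0.8 kg: wall 160 mm long (its x), 40 mm thick (its y), 45 mm high, topped by three merlons (square teeth), each 32 mm long, 40 mm thick and 30 mm high, one in the middle and one at each end, so 75 mm tall in all. Origin: centre of its underside; it balances about its middle. z up
- spare_block: loose small reddish stone block, 45 x 28 x 22 mm, lying on the cork pad at one corner of the carton, clear of the parapet; stays there. Origin: centre of its underside
- turret: loose round stone model turret, 76 mm across, 121 mm tall; to be left where it is. Origin: at its underside
- mug: loose blue mug, 80 mm across, 90 mm tall, handle at its +y; to be left where it is. Origin: at its underside
- tape: loose yellow roll of tape lying flat, 100 mm across, 48 mm high; to be left where it is. Origin: at its underside
- tile_marble: loose pale marble sample tile lying flat, 100 x 100 x 12 mm; to be left where it is. Origin: at its underside
- tile_red: loose terracotta sample tile lying flat, 100 x 100 x 12 mm; to be left where it is. Origin: at its underside
- trowel: loose flat-bladed mixing spatula lying on the table; to be left where it is. Origin: at its underside
- brush: loose brush lying on the table; to be left where it is. Origin: at its underside
Things that resemble listed ones, but are neither listed nor needed, are in the scene too. Of the things that look like the parapet, the largest one is meant.

How it is judged:
By the outcome, as a careful person would: the job done as asked, in the order asked, and still so for the second after the job is handed in, while the arm keeps its last pose, push and grip.
It also fails if it takes over 64 s, if anything falls off the work surface, if the arm or the gripper's body presses on something with over 40 N, if the wrist force passes 120 N, or if a joint passes its speed limit or range.

## Working session

There is one attempt and no reset: what is moved stays moved. The work goes in short steps, each a Python script; the robot and the scene stay as the last script left them, time stands still between calls to the robot, and variables do not carry over. Pictures are saved under pics/ and viewed, about 8 in all and at most 12, crops included, and the job is handed in when it is done.

```bash
ls; mkdir -p pics; python3 - <<'E'
from cell import arm, set_gripper, kin, sensors, vision, job
import cv2,numpy as np
for n in("scene","top"):
    im=vision.snapshot(n); cv2.imwrite(f"pics/{n}0.png",im[:,:,::-1]); np.save(f"pics/{n}0.npy",im)
    print(n,vision.camera_info(n))
print(vision.camera_info("wrist"))
s=sensors.sense(); print(s)
a=cv2.imread("pics/scene0.png");b=cv2.imread("pics/top0.png")
E
```

```text
pics
scene {'K': array([[361.8655426 ,   0.        , 256.70935273],
       [  0.        , 361.8655426 , 192.41180644],
       [  0.        ,   0.        ,   1.        ]]), 'origin': array([ 1.40628255, -0.23319135,  0.87917372]), 'orientation': array([0.33665496, 0.26929059, 0.54483238, 0.71923827])}
top {'K': array([[460.92456117,   0.        , 256.10927517],
       [  0.        , 460.92456117, 191.73520585],
       [  0.        ,   0.        ,   1.        ]]), 'origin': array([ 0.21006725, -0.00411694,  1.68256841]), 'orientation': array([-0.060925  ,  0.05871928,  0.71019354, -0.69890294])}
{'K': array([[325.70727777,   0.        , 251.70211294],
       [  0.        , 325.70727777, 188.59030398],
       [  0.        ,   0.        ,   1.        ]]), 'tool_from_camera': array([[ 9.99999438e-01, -1.00187839e-03,  3.47328194e-04,
         4.23140634e-04],
       [-8.36530772e-04, -9.46666296e-01, -3.22214562e-01,
        -8.40558569e-02],
       [ 6.51623701e-04,  3.22214090e-01, -9.46666602e-01,
         3.12141995e-02],
       [ 0.00000000e+00,  0.00000000e+00,  0.00000000e+00,
         1.00000000e+00]])}
{'time': 0.1, 'qpos': array([-1.18170644e+00,  9.17697807e-02,  1.23178720e+00,  2.03670281e-05,
        1.81976934e+00, -5.66655232e-02]), 'qvel': array([ 0.00325219, -0.0015467 , -0.00344784,  0.00073437, -0.00087305,
        0.00126526]), 'joint_efforts': array([ 4.23028760e-03, -4.60214853e+01, -4.19220042e+01,  2.40855297e-05,
        1.06308542e-02,  5.87508836e-06]), 'tcp_pos': array([ 0.25872309, -0.5414086 ,  0.40365965]), 'ee_rot': array([ 8.45914604e-01, -5.33317664e-01, -7.00177850e-04, -5.11125478e-04]), 'wrist_force': array([-0.55581097,  0.27924969,  0.46861497]), 'torque': array([ 7.17691252e-02,  1.58051176e-02, -6.66912898e-05]), 'grip_width': 1.0032648537320432}
```

View pics/scene0.png

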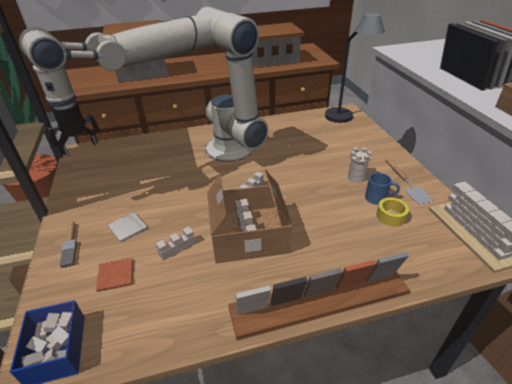

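View pics/top0.png

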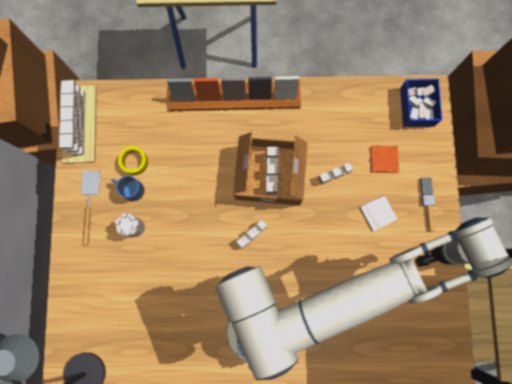

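The scene view shows the carton at about (250,222), with a parapet inside at (246,216). Smaller lookalikes are at (176,242) and (252,183). In the top view the carton is at (270,170), with the inside parapet at (272,170) and lookalikes at (335,173) and (252,234). The one inside the carton fits the description, because it stands inside and is the longest. I'll confirm that in an enlarged crop.

```bash
python3 - <<'E'
import cv2,numpy as np
a=cv2.imread("pics/scene0.png")[165:265,195:300];b=cv2.imread("pics/top0.png")[120:220,222:322]
a=cv2.resize(a,(400,int(400*100/105)),interpolation=cv2.INTER_CUBIC);b=cv2.resize(b,(400,400),interpolation=cv2.INTER_CUBIC)
o=np.zeros((400,800,3),np.uint8);o[:a.shape[0],:400]=a;o[:,400:]=b
cv2.imwrite("pics/crop0.png",o)
E
```

```text
(no output)
```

View pics/crop0.png

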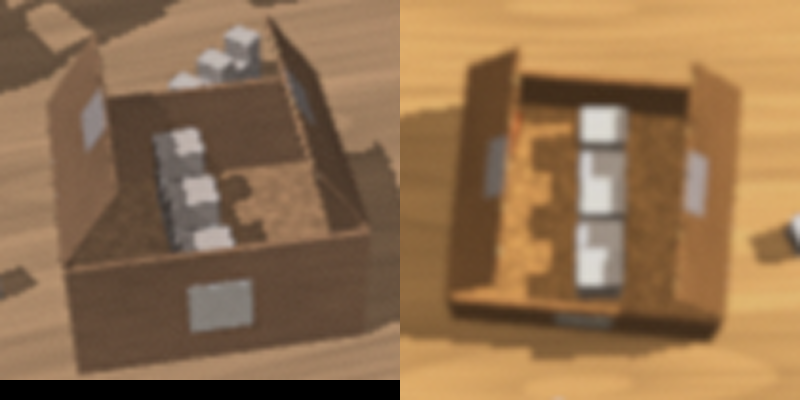

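The inside parapet in the right-hand crop spans about (575–628, 105–295). It is clearly the longest and is the only one inside the carton. The flaps lean inward on the ±y walls. A reddish spot at (515,115) suggests the spare block is in the +x/+y corner. Next I'll locate the carton roughly and take a near wrist view.

```bash
cat > h.py <<'E'
from cell import arm, set_gripper, kin, sensors, vision, job
import cv2,numpy as np
from scipy.spatial.transform import Rotation as R
def cam(name,s=None):
    i=vision.camera_info(name)
    if name!="wrist": return i["K"],R.from_quat(i["orientation"]).as_matrix(),i["origin"]
    T=i["tool_from_camera"];Rt=R.from_quat(s["ee_rot"]).as_matrix()
    return i["K"],Rt@T[:3,:3],Rt@T[:3,3]+s["tcp_pos"]
def ray(c,uv,z):
    K,Rc,o=c; uv=np.atleast_2d(np.array(uv,float))
    d=np.c_[(uv[:,0]-K[0,2])/K[0,0],-(uv[:,1]-K[1,2])/K[1,1],-np.ones(len(uv))]@Rc.T
    return o+d*((z-o[2])/d[:,2])[:,None]
def proj(c,P):
    K,Rc,o=c; p=(np.atleast_2d(P)-o)@Rc; return np.c_[K[0,2]-K[0,0]*p[:,0]/p[:,2],K[1,2]+K[1,1]*p[:,1]/p[:,2]]
def down(yaw): # tool z down, tool x at world angle yaw
    c,s=np.cos(yaw),np.sin(yaw)
    return R.from_matrix(np.array([[c,s,0],[s,-c,0],[0,0,-1.]])).as_quat()
def snap(tag):
    s=sensors.sense(); im=vision.snapshot("wrist"); np.savez(f"pics/{tag}.npz",im=im,ee_rot=s["ee_rot"],tcp_pos=s["tcp_pos"])
    cv2.imwrite(f"pics/{tag}.png",im[:,:,::-1]); return im,s
E
python3 - <<'E'
from h import *
c=cam("top")
f=lambda x,y:(222+(x-400)/4,120+y/4)
P=ray(c,[f(468,65),f(450,300),f(718,325),f(742,95)],.12); print(P)
M=ray(c,[f(580,107),f(628,107),f(628,290),f(575,290)],.095);print(M)
m=P.mean(0)
q=down(np.pi/2)
for z in(.6,.56,.52):
    p=[m[0],m[1],z]; j=kin.inverse_kinematics(p,q); print(z,j)
    if j is not None: break
arm.move_ptp(p,q); im,s=snap("w1"); print(s["time"],s["tcp_pos"])
E
```

```text
[[ 0.67603477  0.05565947  0.12      ]
 [ 0.46720708  0.07308464  0.12      ]
 [ 0.44175228 -0.15628977  0.12      ]
 [ 0.6447757  -0.18383546  0.12      ]]
[[ 0.643155   -0.04251688  0.095     ]
 [ 0.6424361  -0.08514086  0.095     ]
 [ 0.47762299 -0.08118195  0.095     ]
 [ 0.47838189 -0.03491546  0.095     ]]
0.6 [-1.55275044e-01  1.22462389e-01  8.38786126e-01 -4.44089210e-16
  2.18034414e+00 -1.72607137e+00]
2.2667 [ 0.55756332 -0.05350729  0.59955727]
```

View pics/w1.png

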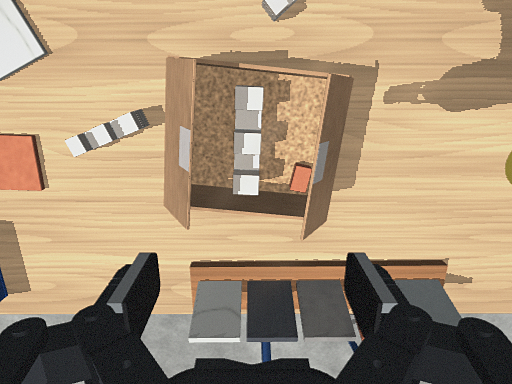

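The wrist view has +y to the right and +x down. The parapet is at (235–263, 87–195) and the spare block at (301,178). The right (−y) flap is the quad (167,57), (194,60), (188,228), (165,210), and the left flap is roughly (353,76), (328,76), (303,238), (326,225). I'll cast rays to get poses.

```bash
python3 - <<'E'
from h import *
d=np.load("pics/w1.npz");c=cam("wrist",d)
H=ray(c,[(167,57),(165,210),(353,76),(326,225)],.122);print("hinges",H.round(4))
# merlon tops: bright pixels
im=d["im"].astype(int);roi=np.zeros(im.shape[:2],bool);roi[75:205,228:270]=1
m=roi&(im.min(2)>215)
n,l,st,ce=cv2.connectedComponentsWithStats(m.astype(np.uint8))
print(st[1:][st[1:,4]>20],ce[1:][st[1:,4]>20])
r=cv2.resize(d["im"][40:250,145:375,::-1],None,fx=2.8,fy=2.8,interpolation=cv2.INTER_CUBIC);cv2.imwrite("pics/w1c.png",r)
E
```

```text
hinges [[ 0.4504 -0.1608  0.122 ]
 [ 0.6608 -0.1815  0.122 ]
 [ 0.4734  0.0782  0.122 ]
 [ 0.6854  0.0587  0.122 ]]
[[247  87  16  23 338]
 [258 111   3  17  47]
 [242 133  19  35 423]
 [238 175  21  20 344]] [[254.5887574   98.18343195]
 [259.08510638 119.27659574]
 [252.05200946 146.59810875]
 [248.57267442 184.72093023]]
```

View pics/w1c.png

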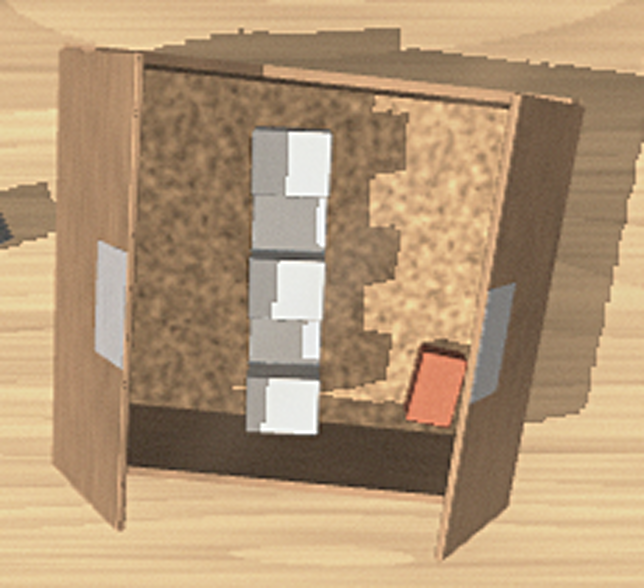

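```bash
python3 - <<'E'
from h import *
d=np.load("pics/w1.npz");c=cam("wrist",d)
f=lambda L:[(145+x/2.8,40+y/2.8) for x,y in L]
T=ray(c,f([(253,130),(331,130),(318,434),(246,432)]),.095);M=ray(c,f([(250,258),(325,262),(323,320),(248,318)]),.095)
print(T.round(4),T.mean(0),M.mean(0))
e1=(T[2]+T[3]-T[0]-T[1])/2;print("len",np.linalg.norm(e1),"yaw",np.degrees(np.arctan2(e1[1],e1[0])),"w",np.linalg.norm(T[1]-T[0]),np.linalg.norm(T[2]-T[3]))
C=np.array([.5675,-.0514,0]);y=np.radians(-5.4);ex=np.array([np.cos(y),np.sin(y),0]);ey=np.array([-ex[1],ex[0],0])
ends=np.array([[-.102],[.102]])*ex
print("hinge proj",proj(c,C+.12*ey+[0,0,.122]+ends).round(),proj(c,C-.12*ey+[0,0,.122]+ends).round())
obs={1:f([(515,95),(440,558)]),-1:f([(138,55),(124,528)])}
for sg in(1,-1):
    print(sg,np.round(obs[sg],1).tolist())
    for th in(.6,.75,.9,1.05):
        e=C+sg*ey*(.12-.085*np.cos(th))+[0,0,.122+.085*np.sin(th)]+ends
        print(th,proj(c,e).round(1).tolist())
E
```

```text
[[ 0.4869 -0.0757  0.095 ]
 [ 0.4869 -0.037   0.095 ]
 [ 0.6471 -0.0425  0.095 ]
 [ 0.6459 -0.0822  0.095 ]] [ 0.56668418 -0.05935939  0.095     ] [ 0.56676035 -0.05947927  0.095     ]
len 0.15971961514043023 yaw -2.1532416358822246 w 0.0386446349722236 0.039747348507885416
hinge proj [[352.  79.]
 [326. 222.]] [[167.  61.]
 [166. 208.]]
1 [[328.9, 73.9], [302.1, 239.3]]
0.6 [[304.5, 73.3], [282.6, 232.4]]
0.75 [[312.9, 73.9], [289.2, 236.2]]
0.9 [[322.7, 74.7], [297.1, 239.9]]
1.05 [[333.7, 75.6], [306.0, 243.2]]
-1 [[194.3, 59.6], [189.3, 228.6]]
0.6 [[218.2, 64.7], [209.0, 226.1]]
0.75 [[210.2, 63.6], [202.0, 228.9]]
0.9 [[200.6, 62.4], [193.8, 231.2]]
1.05 [[189.7, 61.2], [184.5, 233.0]]
```

Poses fit well. The carton centre is (0.5675, −0.0514) with yaw −5.4°. The parapet is at (0.5667, −0.0594) with yaw −2.2°, measuring 160×40 as listed. Both flaps are at about 0.98 rad. I'll lead both flaps over along their arcs with the fingers shut.

```bash
cat > flap.py <<'E'
from h import *
C=np.array([.5675,-.0514,0]);y=np.radians(-5.4);ex=np.array([np.cos(y),np.sin(y),0]);ey=np.array([-ex[1],ex[0],0])
Q=down(np.pi/2+y)
def tip(sg,th,h=.0145,end=.06):
    """TCP for a shut, upright finger whose outer face leads the flap at angle th"""
    r=.085*np.cos(th) if th<np.pi/2 else end*np.cos(th)
    z=.122+(.085*np.sin(th)-.025 if th<np.pi/2 else end*np.sin(th))
    return C+sg*ey*(.12-r-h)+[0,0,z+.173]
def fold(sg,ths):
    for th in ths:
        if arm.move_linear(tip(sg,th),ori=Q,max_speed=.12,guard=15):
            print("guard",sg,th,sensors.sense()["wrist_force"]);return False
    return True
E
python3 - <<'E'
from flap import *
set_gripper(0.0)
ths=[.8,1.0,1.2,1.4,1.57,1.75,1.95,2.15,2.27]
arm.move_linear(C+[0,0,.40],ori=Q,max_speed=.25)
arm.move_linear(C+[0,0,tip(1,.75)[2]],ori=Q,max_speed=.2,guard=15)
for sg in(1,-1):
    print(sg,fold(sg,ths),sensors.sense()["time"],sensors.sense()["wrist_force"].round(2))
arm.move_linear(C+[0,0,.43],ori=Q,max_speed=.25)
im,s=snap("w2"); sc=vision.snapshot("scene")
o=np.hstack([cv2.resize(im,(400,300)),cv2.resize(sc[130:280,150:350],(400,300),interpolation=cv2.INTER_CUBIC)])
cv2.imwrite("pics/chk2.png",o[:,:,::-1]);print(sensors.sense()["time"])
E
```

```text
1 True 7.2167 [-0.91 -0.29 -0.68]
-1 True 11.1 [0.86 0.12 0.21]
12.025
```

View pics/chk2.png

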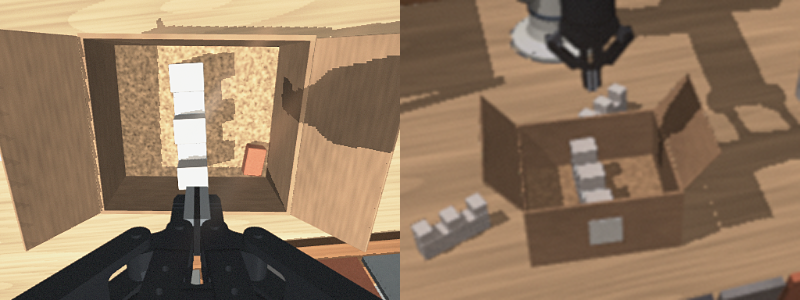

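Both flaps are well back: the wrist half shows the panels spread outward at (0–105) and (285–400), and the spare block is in place at (255,160). Before the grasp I'll check the flap angles and the parapet centre in this nearer view.

```bash
python3 - <<'E'
from flap import *
d=np.load("pics/w2.npz");c=cam("wrist",d);im=d["im"]
hsv=cv2.cvtColor(im,cv2.COLOR_RGB2HSV);m=((hsv[...,1]<40)&(hsv[...,2]>150)).astype(np.uint8)
m[:70]=0;m[245:]=0;m[:,:200]=0;m[:,290:]=0
for v in(85,95,105,150,160,170,220,230):
    u=np.where(m[v])[0]
    if len(u): P=ray(c,[(u[0]-.5,v),(u[-1]+.5,v)],.095);print(v,u[0],u[-1],P[:,:2].round(4).tolist())
Pc=np.array([.5667,-.0594,.095]);a=np.radians(-2.15);px=np.array([np.cos(a),np.sin(a),0]);py=np.array([-px[1],px[0],0])
print("pred corners",proj(c,[Pc+i*.08*px+j*.02*py for i in(-1,1) for j in(-1,1)]).round(1).tolist())
for sg in(1,-1):
    for th in(2.0,2.15,2.3):
        print(sg,th,proj(c,C+sg*ey*(.12-.085*np.cos(th))+[0,0,.122+.085*np.sin(th)]+np.array([[-.102],[.102]])*ex).round().tolist())
E
```

```text
85 216 259 [[0.4886, -0.0765], [0.4922, -0.0377]]
95 216 260 [[0.497, -0.0776], [0.5008, -0.0375]]
105 217 260 [[0.5057, -0.0778], [0.5094, -0.0382]]
160 222 262 [[0.5567, -0.0796], [0.5604, -0.0407]]
170 223 263 [[0.5666, -0.0798], [0.5703, -0.0405]]
220 227 265 [[0.6193, -0.0822], [0.623, -0.0428]]
230 228 265 [[0.6305, -0.0825], [0.6342, -0.0437]]
pred corners [[215.2, 82.0], [260.4, 79.3], [229.4, 243.3], [267.7, 241.4]]
1 2.0 [[531.0, 41.0], [457.0, 334.0]]
1 2.15 [[541.0, 42.0], [466.0, 328.0]]
1 2.3 [[547.0, 43.0], [473.0, 321.0]]
-1 2.0 [[-26.0, 40.0], [47.0, 334.0]]
-1 2.15 [[-37.0, 41.0], [38.0, 328.0]]
-1 2.3 [[-43.0, 43.0], [31.0, 321.0]]
```

The parapet centre agrees to about 1 mm (y ≈ −0.060), and the flaps are at about 2.25 rad. Now I'll grasp across the middle and lift.

```bash
python3 - <<'E'
from flap import *
q=down(np.pi/2+np.radians(-2.15)); p=np.array([.567,-.060,0])
set_gripper(1.0)
arm.move_linear(p+[0,0,.30],ori=q,max_speed=.2)
print("guard",arm.move_linear(p+[0,0,.219],ori=q,max_speed=.08,guard=8))
set_gripper(0.0,f_grip=80); s=sensors.sense();print(s["grip_width"],s["wrist_force"].round(2),s["tcp_pos"])
arm.move_linear(p+[0,0,.235],max_speed=.04);s=sensors.sense();print("force",s["wrist_force"].round(2),s["torque"].round(2),s["grip_width"])
arm.move_linear(p+[0,0,.219+.20],max_speed=.08);arm.pause(.5)
s=sensors.sense();print(s["time"],s["wrist_force"].round(2),s["torque"].round(2),s["grip_width"],s["tcp_pos"])
im,_=snap("w3"); sc=vision.snapshot("scene")
o=np.hstack([cv2.resize(im,(400,300)),cv2.resize(sc[95:275,140:380],(400,300),interpolation=cv2.INTER_CUBIC)])
cv2.imwrite("pics/chk3.png",o[:,:,::-1])
E
```

```text
guard False
0.4603686263317754 [-0.51 -1.78  3.27] [ 0.56712057 -0.06021106  0.21955482]
force [-0.76 -0.23 -4.37] [ 0.04  0.02 -0.02] 0.45823812524969243
18.7583 [-0.73  0.39 -4.82] [ 0.01  0.03 -0.05] 0.4617014571448376 [ 0.5669958  -0.05998889  0.41901863]
```

View pics/chk3.png

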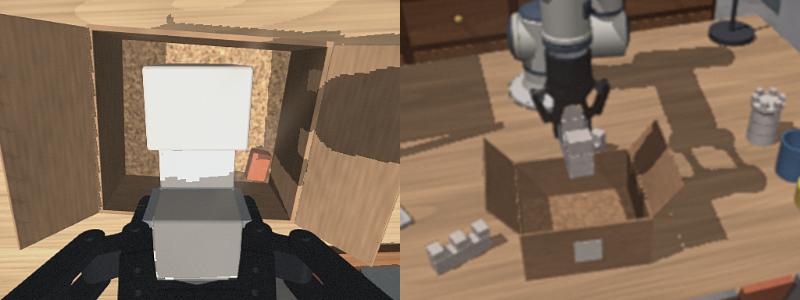

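The parapet is held, with about 5 N of weight and near-zero moment. The spare block is at (258,165) and the flaps are back. I'll do one numeric level check against the image before handing in.

```bash
python3 - <<'E'
from flap import *
d=np.load("pics/w3.npz");c=cam("wrist",d);im=d["im"]
print("lift",d["tcp_pos"][2]-.2196)
a=np.radians(-2.15);px=np.array([np.cos(a),np.sin(a),0]);py=np.array([-px[1],px[0],0]);P=np.array([.567,-.060,.295])
for pit in(0,2,-2):
    t=np.tan(np.radians(pit))
    print(pit,[proj(c,[P+x*px+j*.02*py+[0,0,-x*t] for j in(-1,1)]).round(1).tolist() for x in(-.08,-.048,.048)])
hsv=cv2.cvtColor(im,cv2.COLOR_RGB2HSV);m=(hsv[...,1]<40)&(hsv[...,2]>150)
for v in(95,150,180):u=np.where(m[v,150:360])[0]+150;print(v,u[0],u[-1])
v=np.where(m[60:,250])[0]+60;print("top row",v[0]); g=im[60:260,250].astype(int).sum(1);k=np.abs(np.diff(g));print([(60+i,k[i]) for i in np.where(k>40)[0]])
E
```

```text
lift 0.1994186268704843
0 [[[177.7, 86.1], [324.8, 86.3]], [[185.4, 196.6], [317.1, 196.7]], [[201.0, 422.4], [301.3, 422.4]]]
2 [[[175.5, 86.4], [327.1, 86.6]], [[184.3, 198.6], [318.2, 198.6]], [[201.6, 418.3], [300.7, 418.2]]]
-2 [[[179.9, 85.9], [322.7, 86.0]], [[186.4, 194.7], [316.1, 194.8]], [[200.4, 426.7], [301.9, 426.7]]]
95 182 323
150 186 319
180 188 317
top row 85
[(np.int64(80), np.int64(245)), (np.int64(81), np.int64(82)), (np.int64(83), np.int64(91)), (np.int64(84), np.int64(220)), (np.int64(85), np.int64(47)), (np.int64(192), np.int64(54)), (np.int64(231), np.int64(213)), (np.int64(239), np.int64(117)), (np.int64(241), np.int64(55)), (np.int64(242), np.int64(43))]
```

The width ratio along the parapet is 1.09 against 1.09 expected for level, so it is level. The lift was 199 mm, which puts the underside about 10 cm above the rim.

```bash
python3 -c "
from h import *
s=sensors.sense();print(s['time'],s['wrist_force'].round(2),s['grip_width']);job.hand_in()"
```

```text
18.8583 [-0.1  -0.65 -5.91] 0.45980442451861864
the job is handed in; nothing more can be done
```

The job is done and handed in at 18.9 s. I folded both flaps back to about 2.25 rad with the shut fingers, following their arcs. Only then did I grip the large parapet inside the carton across its middle at 80 N and lift it straight up 199 mm.

**Last checks:**
- **Hold:** the parapet is still in the gripper, with a steady opening of 0.46, about 5–6 N of weight and near-zero moment.
- **Height:** its underside is about 10 cm above the carton's rim, worked out from the lift distance.
- **Level:** its width ratio in the wrist image matches a level pose. Its overall width read about 2.5 % smaller than predicted and one tooth edge was about 4 pixels off. The width difference amounts to about 2 mm of height, near the calibration limit. The edge on its own would suit a tilt of 2° or more, but I trusted the width ratio.
- **Surroundings:** the flaps are folded back, and the spare block is in its corner of the carton. I saw nothing on the table disturbed, but I did not measure the other objects again after the lift.

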